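Load, close, pin and hold shut a clamshell drilling jig

ROBOT

A 6-joint arm with a two-finger parallel gripper is mounted at the origin on the work surface; the furniture and walls round the work are solid. World frame = base frame: x ahead of the robot, y to its left, z up, the work surface at z = 0. Lengths are in m, angles in degrees, forces in N, time in s.
With the tool pointing down it reaches from about 0.375 to 0.9 m from the base axis. Payload 3.1 kg.
Tool frame: the origin (TCP) lies between the finger pads; the fingertips stand 11 mm ahead of it and the grasp point (between the pads) lies 8 mm behind it; z points along the fingers, y is the line along which they close (so a half turn about z gives the same grasp; the last joint's range is limited). The gripper opens to 87 mm and grips with 3 to 60 N. Pads are 19 mm wide; open, the fingers measure 117 mm over their backs; the gripper's body (75 mm by 190 mm) begins 51 mm behind the grasp point.
Start: joints at [57.84, 30.224, 82.088, -0, 67.689, -10.227], TCP at [0.233, 0.58, 0.234] pointing down, gripper open.
Joint ranges: [-176.69, 176.69], [-43.24, 126.21], [12.49, 139.97], [-82, 262], [0, 151.66], [-163.58, 163.58]. Speed limits (degrees/s): [159.86, 159.86, 180, 180, 180, 180].

INTERFACE

Orientations are given as a 3x3 rotation matrix whose columns are the frame's x, y, z axes.
In Python, from rig import bot, viewer, workorder, nets gives the robot as it stands. The module is installed in compiled form; this text tells all that it offers.
- The arm moves only by the tool move_arm, never from a script. Its argument "increments" is a list of rows, each a list of 7 numbers: the shift along the tool's x, y, z normalised to -1 to 1, where 1 is 0.3 m, then the turn, a rotation vector about the tool's x, y, z normalised to -1 to 1, where 1 is pi rad, then the opening, from 0 (shut) to 1 (fully open). In form: [[tx, ty, tz, wx, wy, wz, grip], ...]. A call has 1 to 10 rows; each row is the pose to reach, as a shift and turn from the pose commanded when the call began, along the tool's axes at that moment, turning the shorter way round; what a row does not reach only later rows make up. A row lasts 1/12 s, in which the tool goes at most 41.7 mm and 7.16 degrees, less where a joint would pass 70% of its speed; a pose out of reach is approached as far as the arm can. A call with a number of a shift or a turn outside -1 to 1 is refused whole. A call with a gripper value outside its range is refused whole. The fingers move at their own pace and stop on an object; the grip force is fixed at half the most. Time passes only in rows, so rows that repeat a pose let the fingers close. It gives the time, the measured TCP pose, the force, the opening and the grip force at its end, in the units of the state.
- bot.read_state(): the state, without advancing time (a new reading comes with each control period).
- viewer.capture(name): name is "scene" or "top"; returns a dict with "image" (384x512x3 uint8, blue, green, red), "K" (3x3 intrinsics, pixels), "eye" and "orientation" of the camera in the world. Camera axes: x right, y up, looking along -z (the intrinsics and any distortion apply to the point x, -y, -z); pixel columns grow to the right and rows downward; lengths in m; the calibration is good to about 2 mm. A picture is of the moment at which its call begins. There is no depth.
- workorder.hand_in(): hands the job in; it is judged then, once.
Trained networks look in the newest picture that a camera, given by its name, has taken for a name from the list of things; names that differ only in an ending like _2 or _b are one class to them, and where a whole thing is asked for, a point or a joint stands for the part that bears it (a point fixed in the world has none). Each returns a list of dicts, best first, with "conf" (0 to 1); they miss things now and then, are a little off and sometimes report something else, mostly with a low value. They report only what shows in the picture. A call takes as long as a camera call. They do not tell look-alikes from the thing itself.
- nets.find_in(camera, thing): "location" ([column, row] in pixels, amid what is visible of it).
The state is a dict: "time_s": time; "joint_positions": joint angles; "qvel": joint speeds; "tau": joint torques, N m; "position": TCP position; "tcp_rot": TCP orientation; "force": force on the tool from outside, world axes, zero at the start; "moment": the same for the moment, N m; "opening": opening from 0.0 (shut) to 1.0 (fully open); "grasp_force": force on a finger pad.
Only numpy, scipy, OpenCV 4.12 (cv2) and the standard library are available. Lean on these libraries where they do the work, as an engineer would, in place of code of your own. Each camera call takes 0.05 s, during which the arm holds its last target. There are 200 camera calls.

TASK

Get the drilling jig ready for drilling, in this order: slide the carriage with its timber block all the way home against the end stop, swing the hinged cheek fully shut against the timber, then take the locking pin from its wooden stand and push it down through the lined-up eyes until its head sits on the top eye. Finish while holding: with the pin in and let go, pinch the two cheeks together between the gripper fingers from outside, and end the program still squeezing them shut. Leave the steel collar and the glue bottle where they are.

Things in the scene. Friction and masses are not known exactly. Their poses are not given: they have to be found in the camera images.
- jig: Fixed drilling jig: plywood base plate, 12 mm thick, with aluminium parts. Origin on the worktop midway between the cheeks; jig frame: z up, y along the slide towards the end stop and eyes, x across the cheeks from the swinging (-x) to the fixed cheek (+x). The plate spans x -55 to 55, y -125 to 92 mm. The jig may lie turned; its yaw is this frame's.
- carriage (a joint): Slide of the carriage, m: 0 = home, its timber block against the end stop (a hard stop); positive = pulled back towards the jig's -y, at most 0.052. It rubs with about 2 N and stays where it is left. The timber block, 18 mm wide, 70 long, 50 high, is fixed to the carriage.
- carriage_knob (a point): Top centre of the carriage's upright steel knob: a round post 16 mm in diameter and 38 mm tall, its top 88 mm above the worktop; it stands on a block 16 mm wide. At home it is at x 0, y -46 mm in the jig frame; 26 mm past it (to +y) the cheeks begin.
- cheek_hinge (a joint): Hinge of the swinging cheek, rad: 0 = shut (a hard stop, parallel to the fixed cheek), positive = swung open to the jig's -x side (counter-clockwise from above), at most 1.3. Its upright axis stands at x -19, y -58 mm in the jig frame. It rubs with about 0.15 N m and stays where it is left.
- swing_cheek: The swinging cheek: upright aluminium plate 12 to 64 mm above the worktop, and a tongue with a 14 mm eye, 34 to 46 mm above it. Origin on the hinge axis at worktop height, turning with the cheek: y along the cheek to its free end, x to its inner side. In this frame the plate spans x -5 to 9, y 38 to 103 mm; the eye is at x 19, y 122.
- cheek_post (a point): Top centre of the upright steel handle post on the top edge of the swinging cheek, near its free end: round, 16 mm in diameter, 24 mm tall, top 88 mm above the worktop. In the swinging cheek's frame it is at x 2, y 94 mm; with the cheek shut it is at x -17, y 36 mm in the jig frame.
- fixed_cheek: The fixed cheek: upright aluminium plate at x 10 to 24, y -20 to 45 mm in the jig frame (its frame is the jig's), top 64 mm above the worktop; its end carries two eyes, 20 to 32 and 48 to 60 mm above it. With the other cheek shut the pair is 48 mm across (x -24 to 24). Low foot on its outside, up to 21 mm above the worktop.
- eye (a point): Centre of the mouth of the top eye, on the top face of the upper eye, 60 mm above the worktop; x 0, y 64 mm in the jig frame. The hole goes straight down through all three eyes (14 mm, mouths chamfered 2 mm) and ends open, above the base plate. Its axes are those of the jig.
- pin: Loose steel locking pin, 80 g, upright in a hole of the stand: shank 12 mm in diameter, 46 mm long, the last 9 mm tapered to 6 mm; round head 22 mm in diameter, 26 mm tall, with dark grooves. Origin on its axis at the underside of the head; z up out of the head. In the stand the head's underside is 96 mm above the worktop; home in the jig, 60 mm.
- stand: The fixed wooden pin stand, a block 50 x 86 mm on a foot board 64 x 100 mm, 96 mm tall in all; origin at the centre of its underside, z up, y along its length; two upright holes 15 mm in diameter at y -20 (holds the pin) and y 20 mm (empty). A steel drawer cabinet 150 mm tall stands close behind it and to the left of the jig.
- collar: Bystander: a grey steel spacer collar, a ring 49 mm in diameter and 30 mm tall; origin at the centre of its underside. Not to be moved.
- glue_bottle: Bystander: a white round glue bottle with a pointed orange cap, 57 mm in diameter and 177 mm tall, standing at the back; origin at the centre of its underside. Not to be moved.
Things that resemble listed ones, but are neither listed nor needed, are in the scene too. Several things have the shape of the pin; the one meant has the colours described above.

How it is judged:
By the outcome, as a careful person would: the job done as asked, in the order asked, and still so for the second after the job is handed in, while the arm keeps its last pose, push and grip.
It also fails if it takes over 62 s, if anything falls off the work surface, if the arm or the gripper's body presses on something with over 40 N, if the wrist force passes 120 N, or if a joint passes its speed limit or range.

## Working session

There is one attempt and no reset: what is moved stays moved. The work goes in short steps, Python scripts to look and compute and a tool call to move; the robot and the scene stay as the last step left them, time stands still between calls to the robot, and variables do not carry over. Pictures are saved under pics/ and viewed, at most 13 in all, crops included, and the job is handed in when it is done.

Besides the shell and the picture viewer there is one more tool, called after "Call:" by a JSON object that holds its "method" and its "body". move_arm: Moves the arm, as the interface text tells. Its arguments: {"type":"object","properties":{"increments":{"type":"array"}},"required":["increments"]}

```bash
mkdir -p pics; cat > h.py <<'E'
import numpy as np, cv2
from rig import bot, viewer, workorder, nets
def ray(c,uv):
    K=np.array(c["K"]);R=np.array(c["orientation"])
    d=np.linalg.inv(K)@np.array([uv[0],uv[1],1.]);d=R@np.array([d[0],-d[1],-d[2]])
    return np.array(c["eye"]),d/np.linalg.norm(d)
def atz(c,uv,z):
    e,d=ray(c,uv);return e+d*(z-e[2])/d[2]
def proj(c,p):
    R=np.array(c["orientation"]);q=R.T@(np.array(p)-np.array(c["eye"]));q=np.array([q[0],-q[1],-q[2]])
    u=np.array(c["K"])@q;return u[:2]/u[2]
def tri(c1,u1,c2,u2):
    e1,d1=ray(c1,u1);e2,d2=ray(c2,u2)
    A=np.stack([d1,-d2],1);t=np.linalg.lstsq(A,e2-e1,rcond=None)[0]
    a,b=e1+t[0]*d1,e2+t[1]*d2
    return (a+b)/2,np.linalg.norm(a-b)
E
python3 - <<'E'
from h import *
np.set_printoptions(precision=4,suppress=True)
cs={}
for n in("scene","top"):
    c=viewer.capture(n);cs[n]=c;cv2.imwrite(f"pics/{n}0.png",c["image"])
    print(n,c["eye"],c["K"],c["orientation"],[k for k in c])
    for t in "jig carriage carriage_knob swing_cheek cheek_post fixed_cheek eye pin stand collar glue_bottle".split():
        print(t,[(np.round(r["location"],1).tolist(),round(r["conf"],2)) for r in nets.find_in(n,t)][:5])
print(bot.read_state())
E
```

```text
scene [-0.0988 -0.6604  0.4827] [[462.5466   0.     246.3601]
 [  0.     462.5466 187.7676]
 [  0.       0.       1.    ]] [[ 0.746   0.2495 -0.6174]
 [-0.6659  0.287  -0.6886]
 [ 0.0054  0.9249  0.3803]] ['image', 'K', 'eye', 'orientation']
jig []
carriage [([300.3, 246.7], 0.88)]
carriage_knob [([299.4, 246.6], 0.7)]
swing_cheek [([271.4, 227.2], 0.63)]
cheek_post [([269.6, 226.5], 0.77)]
fixed_cheek [([309.4, 230.1], 0.64)]
eye []
pin [([159.0, 221.0], 0.79), ([224.0, 221.0], 0.65), ([148.9, 191.6], 0.64), ([182.3, 182.3], 0.62)]
stand [([181.7, 204.3], 0.72)]
collar [([196.8, 245.6], 0.83)]
glue_bottle [([319.3, 186.0], 0.62)]
top [0.4198 0.0365 1.0768] [[476.8842   0.     255.2189]
 [  0.     476.8842 197.4485]
 [  0.       0.       1.    ]] [[ 0.0246  0.9949 -0.0982]
 [-0.9996  0.0234 -0.0137]
 [-0.0113  0.0985  0.9951]] ['image', 'K', 'eye', 'orientation']
jig [([329.2, 197.2], 0.86), ([294.6, 199.0], 0.65)]
carriage [([345.5, 206.1], 0.91)]
carriage_knob [([343.0, 206.1], 0.67), ([322.9, 169.1], 0.18)]
swing_cheek [([293.0, 200.8], 0.65)]
cheek_post [([298.4, 200.4], 0.85)]
fixed_cheek [([328.4, 167.9], 0.77)]
eye [([331.4, 198.0], 0.94), ([342.3, 207.2], 0.57), ([205.5, 235.6], 0.46)]
pin [([228.8, 281.9], 0.68), ([214.2, 236.4], 0.67), ([151.1, 249.5], 0.49)]
stand [([204.2, 236.4], 0.66)]
collar [([265.2, 263.8], 0.51)]
glue_bottle [([291.9, 110.9], 0.85)]
{'time_s': 1.2, 'joint_positions': array([ 57.8404,  30.2241,  82.0894,   0.0004,  67.6878, -10.2276]), 'qvel': array([ 0.0869, -0.0311,  0.0466,  0.0167,  0.0018, -0.0935]), 'tau': array([ -0.0002, -44.0021, -17.6983,   0.0635,   0.0505,  -0.    ]), 'position': array([0.2334, 0.5798, 0.2335]), 'tcp_rot': array([[-0.9276,  0.3735, -0.    ],
       [ 0.3735,  0.9276, -0.    ],
       [ 0.    , -0.    , -1.    ]]), 'force': array([0.7309, 0.1964, 0.974 ]), 'moment': array([-0.0217,  0.0043, -0.0099]), 'grasp_force': 0.0, 'opening': 1.0009827201963022}
```

View pics/scene0.png

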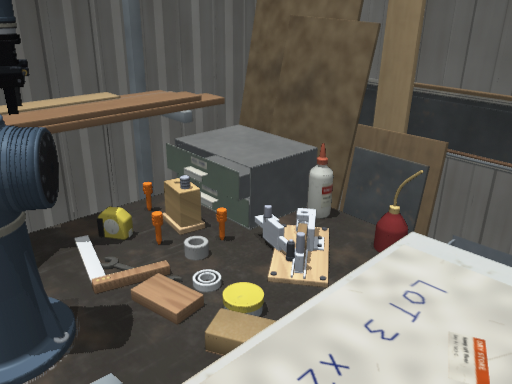

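View pics/top0.png

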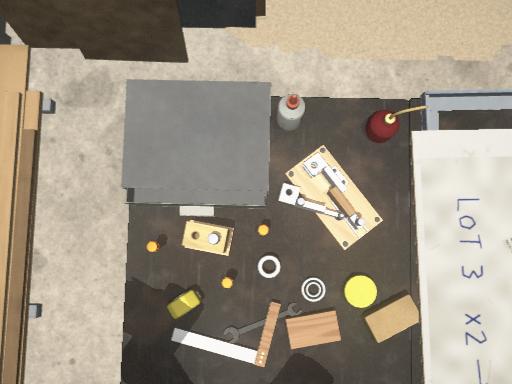

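The scene shows the jig at about (300,250), the stand with the dark-headed pin at (184,183), and orange look-alike pins around it. In the top view the jig is turned, with its centre near (333,195), and the stand is at (207,237). I'll enlarge these areas.

```bash
python3 - <<'E'
from h import *
def crop(n,x,y,w,h,s):
    im=cv2.imread(f"pics/{n}0.png")[y:y+h,x:x+w];return cv2.resize(im,None,fx=s,fy=s,interpolation=cv2.INTER_CUBIC)
a=crop("top",270,140,130,116,6);cv2.imwrite("pics/c1.png",a[:600,:800])
b=crop("scene",240,195,100,100,4);d=crop("scene",140,165,100,100,4)
cv2.imwrite("pics/c2.png",np.hstack([b,d]))
E
```

```text
(no output)
```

View pics/c1.png

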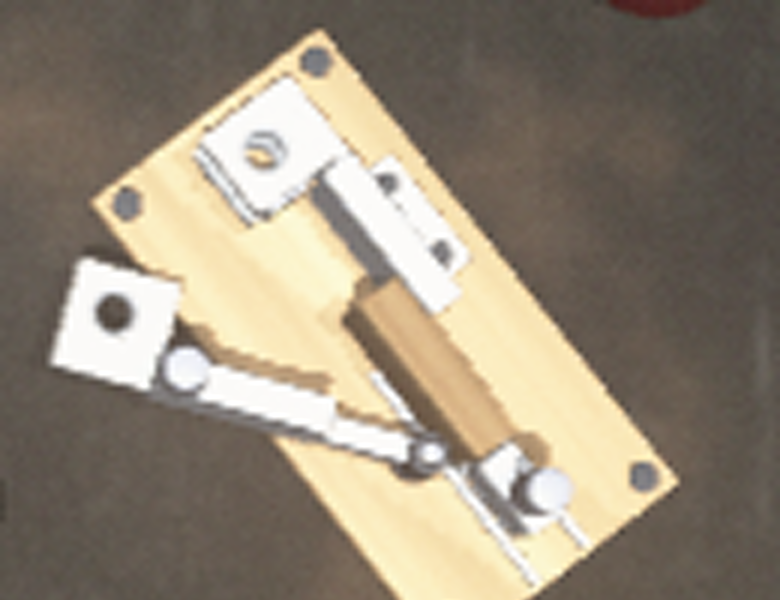

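View pics/c2.png

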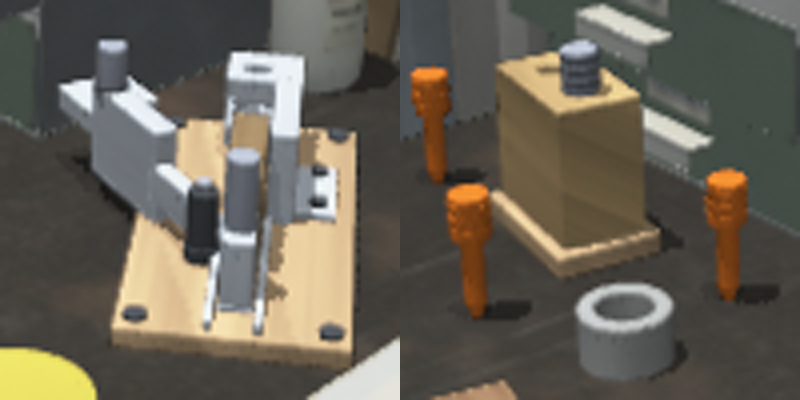

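The crop shows the open eye mouth at top pixel (313.8,164.6), the knob top at (361,221), the post top at (301,200.5), the hinge at (341.3,215.1) and the plate corners. In the scene view the eye is at (304.1,211.6), the knob at (300.1,233.6), the post at (267.6,206.1) and the pin head top at (184.6,176.4). I'll triangulate these and fit the jig pose.

```bash
cat > fit.py <<'E'
from h import *
from scipy.optimize import least_squares
np.set_printoptions(precision=4,suppress=True)
ct=viewer.capture("top");cs=viewer.capture("scene")
T=lambda x,y:(270+(x+.5)/6-.5,140+(y+.5)/6-.5)
S=lambda x,y:(240+(x+.5)/4-.5,195+(y+.5)/4-.5)
print("eye",tri(ct,T(265,150),cs,S(258,68)));print("knob",tri(ct,T(548,488),cs,S(242,156)));print("post",tri(ct,T(187,365),cs,S(112,46)))
# pin head: circle centroid
print("pin",tri(ct,(214.2,236.9),cs,(184.6,176.4)))
def pts(p):
    x,y,a,c,h=p
    def J(q):return np.array([x+np.cos(a)*q[0]-np.sin(a)*q[1],y+np.sin(a)*q[0]+np.cos(a)*q[1],q[2]])
    def W(q):return J([-19+0,0,0]) if 0 else J([-.019+np.cos(h)*q[0]-np.sin(h)*q[1],-.058+np.sin(h)*q[0]+np.cos(h)*q[1],q[2]])
    return [(ct,J([0,.064,.060]),T(265,150)),(cs,J([0,.064,.060]),S(258,68)),
     (ct,J([0,-.046-c,.088]),T(548,488)),(cs,J([0,-.046-c,.088]),S(242,156)),
     (ct,W([.002,.094,.088]),T(187,365)),(cs,W([.002,.094,.088]),S(112,46)),(ct,W([.019,.122,.046]),T(115,313)),
     (ct,J([.055,.092,.012]),T(320,30)),(ct,J([-.055,.092,.012]),T(95,203)),(ct,J([.055,-.125,.012]),T(678,483)),
     (cs,J([.055,-.125,.012]),S(353,352)),(cs,J([-.055,-.125,.012]),S(113,344))]
f=lambda p:np.concatenate([proj(c,q)-u for c,q,u in pts(p)])
a0=np.deg2rad(-50)
best=min((least_squares(f,[.45,-.1,a,.03,.6],loss="soft_l1") for a in np.linspace(-3,3,9)),key=lambda r:r.cost)
print(best.x,np.rad2deg(best.x[2]),np.rad2deg(best.x[4]));print(f(best.x).reshape(-1,2))
E
python3 fit.py
python3 - <<'E'
from h import *
def crop(n,x,y,w,h,s):
    im=cv2.imread(f"pics/{n}0.png")[y:y+h,x:x+w];return cv2.resize(im,None,fx=s,fy=s,interpolation=cv2.INTER_CUBIC)
cv2.imwrite("pics/c3.png",np.hstack([crop("top",170,205,80,60,5),crop("scene",150,165,80,60,5)]))
E
```

```text
eye (array([ 0.5944, -0.0739,  0.0583]), np.float64(0.00033457448547833936))
knob (array([ 0.4736, -0.1699,  0.0858]), np.float64(0.0006347733040254524))
post (array([ 0.5132, -0.0446,  0.0856]), np.float64(0.0009959727780654516))
pin (array([0.4315, 0.1307, 0.1209]), np.float64(0.0033190597264430837))
[ 0.5433 -0.1143 -0.8946  0.0438  0.6372] -51.25807660639036 36.50696896243879
[[ 0.1879  0.4309]
 [-0.1002 -0.5307]
 [ 0.3889  0.1974]
 [ 0.3667 -0.9251]
 [ 0.3006  0.6166]
 [ 0.1418 -0.8012]
 [ 0.3582 -0.0019]
 [ 0.1933 -0.3386]
 [-0.7633  0.0509]
 [ 0.8057  0.2877]
 [ 0.1553 -0.6621]
 [-0.7768 -4.5818]]
```

View pics/c3.png

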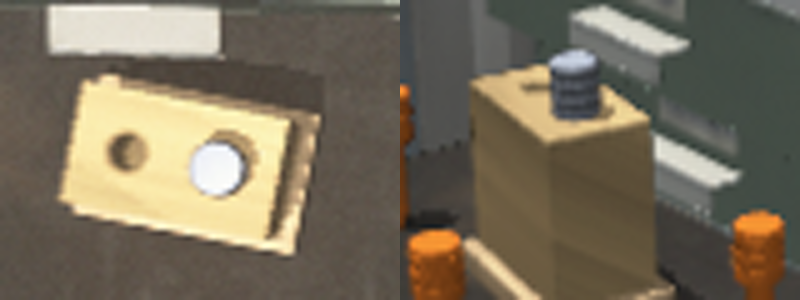

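The close-up puts the pin head top at top pixel (213.2,238.5) and scene pixel (184.8,177.0), with the empty hole left of it at (195,235). Next I'll measure the pin, hinge post and obstacles (cabinet, shelf, sheet, bottle).

```bash
python3 - <<'E'
from h import *
np.set_printoptions(precision=4,suppress=True)
ct=viewer.capture("top");cs=viewer.capture("scene")
T=lambda x,y:(270+(x+.5)/6-.5,140+(y+.5)/6-.5)
S=lambda x,y:(240+(x+.5)/4-.5,195+(y+.5)/4-.5)
for n,a,b in [("pin",(213.2,238.5),(184.8,177)),("hingetop",T(430,453),S(205,182)),("cab far",(270,82),(317,150)),("cab front right",(270,188),(236,178)),
 ("shelf end",(42,92),(225,98)),("shelf end2",(30,45),(165,92)),("paper corner",(412,133),(415,235)),("bottle tip",(293,98),(322,148)),("collar",(268.6,266),(196.8,241))]:
    print(n,*tri(ct,a,cs,b))
print("pin z.122",atz(ct,(213.2,238.5),.122),atz(cs,(184.8,177),.122))
h=atz(ct,(195.0,234.8),.096);print("empty hole",h)
print("stand corners",[atz(ct,(170+x/5,205+y/5),.096)[:2] for x,y in((85,80),(290,120),(268,240),(62,200))])
print(len(nets.find_in("top","pin")))
E
```

```text
pin [0.43   0.1315 0.1197] 0.0008531006402379718
hingetop [ 0.4873 -0.1351  0.0529] 0.0005791454919601169
cab far [0.7467 0.0256 0.141 ] 0.0007765877053318215
cab front right [0.518  0.0323 0.1264] 0.038529749545485784
shelf end [0.727  0.423  0.2119] 0.0882668036422705
shelf end2 [0.7136 0.5084 0.2254] 0.14642097493177672
paper corner [ 0.6697 -0.2873  0.0604] 0.005198496641041146
bottle tip [ 0.7073 -0.0201  0.165 ] 2.303583608339007e-05
collar [0.3747 0.0176 0.0286] 0.001803670852025049
pin z.122 [0.4296 0.1315 0.122 ] [0.427  0.1262 0.122 ]
empty hole [0.4366 0.1718 0.096 ]
stand corners [array([0.4645, 0.1893]), array([0.4501, 0.1043]), array([0.4009, 0.1119]), array([0.4151, 0.1969])]
3
```

```bash
cat >> h.py <<'E'
JO=np.array([.5433,-.1143]);JA=-51.26
def J(x,y):
    a=np.deg2rad(JA);return JO+np.array([np.cos(a)*x-np.sin(a)*y,np.sin(a)*x+np.cos(a)*y])
def go(R,p,targets):
    """targets: (xy, z, phi of tool y). R,p: commanded pose at start of call"""
    for xy,z,phi in targets:
        d=R.T@(np.array([xy[0],xy[1],z])-p)/.3
        cur=np.rad2deg(np.arctan2(R[1,1],R[0,1]));t=-((phi-cur+180)%360-180)/180
        n=max(np.linalg.norm(d)*.3/.0417,abs(t)*180/7.16)
        print(np.round(d,4),"wz",round(t,4),"rows",round(n,1))
def Rd(phi):
    f=np.deg2rad(phi);y=np.array([np.cos(f),np.sin(f),0]);z=np.array([0,0,-1.]);return np.stack([np.cross(y,z),y,z],1)
E
python3 - <<'E'
from h import *
s=bot.read_state();R=Rd(68.07)
go(R,s["position"],[((.233,.58),.34,68.07),((.43,.33),.34,38.74)])
go(Rd(38.74),np.array([.43,.33,.34]),[((.43,.08),.25,38.74)])
go(Rd(38.74),np.array([.43,.08,.25]),[(J(0,-.130),.2,38.74),(J(0,-.130),.078,38.74)])
print(J(0,-.13))
E
```

```text
[ 1.500e-03  2.000e-04 -3.548e-01] wz -0.0 rows 2.6
[-0.9189 -0.5275 -0.3548] wz 0.1629 rows 8.0
[-0.65   -0.5215  0.3   ] wz -0.0 rows 6.4
[-0.7415 -0.5441  0.1667] wz -0.0 rows 6.7
[-0.7415 -0.5441  0.5733] wz -0.0 rows 7.8
[ 0.44190082 -0.19565236]
```

Call:
{"method": "move_arm", "body": {"increments": [[0, 0, -0.355, 0, 0, 0, 0], [0, 0, -0.355, 0, 0, 0, 0], [0, 0, -0.355, 0, 0, 0, 0], [-0.919, -0.5275, -0.355, 0, 0, 0.163, 0], [-0.919, -0.5275, -0.355, 0, 0, 0.163, 0], [-0.919, -0.5275, -0.355, 0, 0, 0.163, 0], [-0.919, -0.5275, -0.355, 0, 0, 0.163, 0], [-0.919, -0.5275, -0.355, 0, 0, 0.163, 0], [-0.919, -0.5275, -0.355, 0, 0, 0.163, 0], [-0.919, -0.5275, -0.355, 0, 0, 0.163, 0]]}}

```text
time_s: 2.28
position: [0.4146, 0.3489, 0.3403]
tcp_rot: [[-0.626, 0.78, 0.001], [0.78, 0.626, 0.0], [-0.0, 0.001, -1.0]]
force: [0.4, 0.0, 0.5]
opening: 0.326
grasp_force: 0.0
```

Call:
{"method": "move_arm", "body": {"increments": [[-0.65, -0.5215, 0.3, 0, 0, 0, 0], [-0.65, -0.5215, 0.3, 0, 0, 0, 0], [-0.65, -0.5215, 0.3, 0, 0, 0, 0], [-0.65, -0.5215, 0.3, 0, 0, 0, 0], [-0.65, -0.5215, 0.3, 0, 0, 0, 0], [-0.65, -0.5215, 0.3, 0, 0, 0, 0], [-0.65, -0.5215, 0.3, 0, 0, 0, 0], [-0.65, -0.5215, 0.3, 0, 0, 0, 0]]}}

```text
time_s: 2.95
position: [0.4129, 0.0977, 0.249]
tcp_rot: [[-0.622, 0.783, -0.003], [0.783, 0.622, -0.001], [0.001, -0.003, -1.0]]
force: [0.5, 0.1, 0.5]
opening: 0.007
grasp_force: 0.0
```

```bash
python3 - <<'E'
from h import *
s=bot.read_state();print(s["position"],s["tcp_rot"][:,1])
go(s["tcp_rot"],s["position"],[(J(0,-.130),.2,38.74),(J(0,-.130),.078,38.74)])
E
```

```text
[0.41293092 0.0977016  0.24898947] [ 0.78325655  0.62169213 -0.00284125]
[-0.8261 -0.5318  0.1638] wz -0.0017 rows 7.2
[-0.8266 -0.5307  0.5705] wz -0.0017 rows 8.2
```

Call:
{"method": "move_arm", "body": {"increments": [[-0.826, -0.532, 0.16, 0, 0, 0, 0], [-0.826, -0.532, 0.16, 0, 0, 0, 0], [-0.826, -0.532, 0.16, 0, 0, 0, 0], [-0.826, -0.532, 0.16, 0, 0, 0, 0], [-0.826, -0.532, 0.16, 0, 0, 0, 0], [-0.826, -0.532, 0.16, 0, 0, 0, 0], [-0.826, -0.532, 0.16, 0, 0, 0, 0], [-0.826, -0.532, 0.16, 0, 0, 0, 0], [-0.826, -0.532, 0.16, 0, 0, 0, 0], [-0.826, -0.532, 0.16, 0, 0, 0, 0]]}}

```text
time_s: 3.78
position: [0.4444, -0.1918, 0.2021]
tcp_rot: [[-0.625, 0.781, -0.0], [0.781, 0.625, 0.001], [0.001, 0.0, -1.0]]
force: [-0.7, 0.4, -0.2]
opening: 0.003
grasp_force: 0.0
```

```bash
python3 - <<'E'
from h import *
s=bot.read_state();print(s["position"],s["tcp_rot"],s["force"])
go(s["tcp_rot"],s["position"],[(J(0,-.130),.078,38.74),(J(0,-.069),.078,38.74)])
E
```

```text
[ 0.44439335 -0.19175225  0.2020834 ] [[-6.25113082e-01  7.80534113e-01 -3.64693342e-04]
 [ 7.80533324e-01  6.25113014e-01  1.20421543e-03]
 [ 1.16790577e-03  4.68115511e-04 -9.99999208e-01]] [-0.67208001  0.40717698 -0.16516574]
[-0.0054 -0.0148  0.4136] wz -0.0003 rows 3.0
[-0.0053  0.1885  0.4137] wz -0.0003 rows 3.3
```

Call:
{"method": "move_arm", "body": {"increments": [[-0.005, -0.015, 0.4136, 0, 0, 0, 0], [-0.005, -0.015, 0.4136, 0, 0, 0, 0], [-0.005, -0.015, 0.4136, 0, 0, 0, 0], [-0.005, -0.015, 0.4136, 0, 0, 0, 0], [-0.005, 0.02, 0.4136, 0, 0, 0, 0], [-0.005, 0.05, 0.4136, 0, 0, 0, 0], [-0.005, 0.08, 0.4136, 0, 0, 0, 0], [-0.005, 0.11, 0.4136, 0, 0, 0, 0], [-0.005, 0.14, 0.4136, 0, 0, 0, 0], [-0.005, 0.16, 0.4136, 0, 0, 0, 0]]}}

```text
time_s: 4.62
position: [0.4847, -0.1634, 0.0802]
tcp_rot: [[-0.627, 0.779, 0.004], [0.779, 0.627, -0.003], [-0.005, 0.002, -1.0]]
force: [-1.7, -1.8, 1.8]
opening: 0.005
grasp_force: 1.1
```

Call:
{"method": "move_arm", "body": {"increments": [[0, 0.01, 0, 0, 0, 0, 0], [0, 0.015, 0, 0, 0, 0, 0], [0, 0.02, 0, 0, 0, 0, 0], [0, 0.025, 0, 0, 0, 0, 0]]}}

```text
time_s: 4.95
position: [0.4886, -0.1593, 0.0781]
tcp_rot: [[-0.625, 0.78, 0.0], [0.78, 0.625, -0.0], [-0.001, 0.0, -1.0]]
force: [-1.8, -2.0, 1.4]
opening: 0.009
grasp_force: 1.1
```

Call:
{"method": "move_arm", "body": {"increments": [[0, 0.006, 0, 0, 0, 0, 0], [0, 0.01, 0, 0, 0, 0, 0], [0, 0.01, 0, 0, 0, 0, 0]]}}

```text
time_s: 5.2
position: [0.491, -0.1572, 0.0778]
tcp_rot: [[-0.625, 0.78, 0.0], [0.78, 0.625, 0.0], [-0.0, 0.0, -1.0]]
force: [-1.0, -1.2, 0.9]
opening: 0.006
grasp_force: 0.6
```

Call:
{"method": "move_arm", "body": {"increments": [[0, 0.005, 0, 0, 0, 0, 0], [0, 0.008, 0, 0, 0, 0, 0], [0, 0.008, 0, 0, 0, 0, 0]]}}

```text
time_s: 5.45
position: [0.4929, -0.1556, 0.0779]
tcp_rot: [[-0.626, 0.78, 0.0], [0.78, 0.626, -0.0], [-0.0, 0.0, -1.0]]
force: [-0.9, -2.0, 0.7]
opening: 0.006
grasp_force: 0.8
```

Call:
{"method": "move_arm", "body": {"increments": [[0, 0.005, 0, 0, 0, 0, 0], [0, 0.008, 0, 0, 0, 0, 0], [0, 0.008, 0, 0, 0, 0, 0]]}}

```text
time_s: 5.7
position: [0.4948, -0.1541, 0.0779]
tcp_rot: [[-0.626, 0.78, 0.0], [0.78, 0.626, 0.0], [-0.0, 0.0, -1.0]]
force: [-0.5, -2.0, 0.6]
opening: 0.008
grasp_force: 0.7
```

Call:
{"method": "move_arm", "body": {"increments": [[0, 0.005, 0, 0, 0, 0, 0], [0, 0.008, 0, 0, 0, 0, 0], [0, 0.008, 0, 0, 0, 0, 0]]}}

```text
time_s: 5.95
position: [0.4957, -0.1533, 0.0779]
tcp_rot: [[-0.627, 0.779, -0.002], [0.779, 0.627, -0.001], [0.0, -0.002, -1.0]]
force: [-4.1, -3.9, 1.6]
opening: 0.01
grasp_force: 3.2
```

Call:
{"method": "move_arm", "body": {"increments": [[0, 0.005, 0, 0, 0, 0, 0], [0, 0.01, 0, 0, 0, 0, 0], [0, 0.01, 0, 0, 0, 0, 0]]}}

```text
time_s: 6.2
position: [0.4959, -0.153, 0.0779]
tcp_rot: [[-0.629, 0.778, -0.007], [0.778, 0.629, -0.003], [0.001, -0.007, -1.0]]
force: [-10.7, -14.1, 2.8]
opening: 0.006
grasp_force: 8.5
```

```bash
python3 - <<'E'
from h import *
s=bot.read_state();print(s["position"],s["force"])
a=viewer.capture("top");b=viewer.capture("scene")
f=lambda c,x,y,w,h,k:cv2.resize(c["image"][y:y+h,x:x+w],None,fx=k,fy=k,interpolation=cv2.INTER_CUBIC)
cv2.imwrite("pics/d1.png",np.hstack([f(a,280,140,100,100,4),f(b,240,195,100,100,4)]))
E
```

```text
[ 0.49591199 -0.15304829  0.0779154 ] [-10.74435447 -14.13287969   2.79850526]
```

View pics/d1.png

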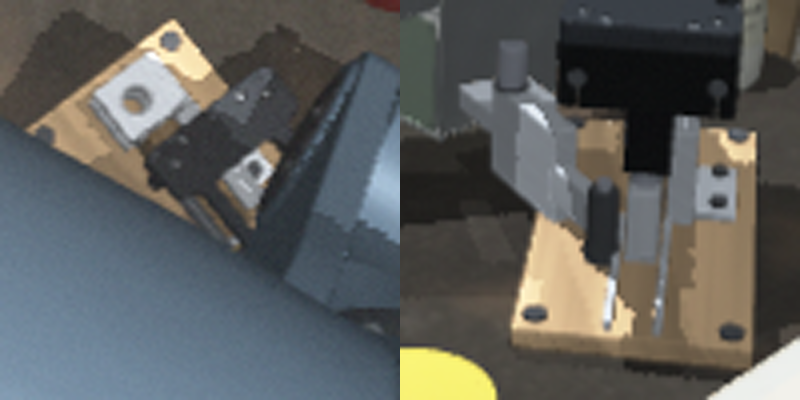

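The carriage hit a hard stop at about 18 N. The scene crop shows the black fingers at (650,140), with the knob and block below them at (643,220). I'll verify by projecting.

```bash
python3 - <<'E'
from h import *
np.set_printoptions(precision=1,suppress=True)
b=viewer.capture("scene")
S=lambda u:((u-np.array([240,195])+.5)*4-.5+[400,0])
for n,p in [("tip",(*J(0,-.0615),.067)),("tip rear edge",(*J(0,-.069),.067)),("knob top",(*J(0,-.046),.088)),("knob base",(*J(0,-.054),.05)),("block base",(*J(0,-.054),.012)),("block base if knob at -62",(*J(0,-.07),.012)),("hinge",(*J(-.019,-.058),.055))]: print(n,S(proj(b,p)))
s=bot.read_state();print(s["position"],s["tcp_rot"][:,1])
# retreat & approach for cheek
x0,y0=-.0733,.0188
P=J(0,-.0615)
go(Rd(38.74),np.array([*P,.078]),[(J(0,-.085),.078,38.74),(J(0,-.085),.13,38.74),(J(-.115,.0),.13,38.74),(J(-.115,.0188),.08,38.74),(J(-.083,.0188),.08,38.74),(J(-.034,.036),.08,38.74)])
print(J(-.115,.0188),J(-.034,.036))
E
```

```text
tip [644.7 164.1]
tip rear edge [643.8 171.6]
knob top [648.8 109.8]
knob base [643.8 188.1]
block base [640.  256.8]
block base if knob at -62 [638.  273.9]
hinge [604.  179.6]
[ 0.5 -0.2  0.1] [ 0.8  0.6 -0. ]
[-0.  -0.1  0. ] wz -0.0 rows 0.6
[-0.  -0.1 -0.2] wz -0.0 rows 1.4
[ 0.4  0.2 -0.2] wz -0.0 rows 3.4
[ 0.4  0.3 -0. ] wz -0.0 rows 3.4
[ 0.3  0.3 -0. ] wz -0.0 rows 2.8
[ 0.1  0.3 -0. ] wz -0.0 rows 2.5
[ 0.5 -0. ] [ 0.6 -0.1]
```

The projection agrees with the carriage being home. Now I'll back off, turn and line up outside the cheek post.

```bash
python3 - <<'E'
from h import *
np.set_printoptions(precision=4,suppress=True)
P=J(0,-.0585)
go(Rd(38.74),np.array([*P,.078]),[(J(0,-.085),.078,38.74),(J(0,-.085),.15,38.74),(J(-.112,.015),.15,150)])
print(J(-.112,.015)); b=viewer.capture("top");print(atz(b,(270,188),.15),atz(b,(270,82),.15))
E
```

```text
[-0.     -0.0883  0.    ] wz -0.0 rows 0.6
[-0.     -0.0883 -0.24  ] wz -0.0 rows 1.8
[ 0.3733  0.245  -0.24  ] wz -0.6181 rows 15.5
[ 0.4849 -0.0176]
[0.5305 0.0208 0.15  ] [0.7439 0.0254 0.15  ]
```

Call:
{"method": "move_arm", "body": {"increments": [[0, -0.09, 0, 0, 0, 0, 0], [0, -0.09, -0.24, 0, 0, 0, 0], [0, -0.09, -0.24, 0, 0, 0, 0], [0.373, 0.245, -0.24, 0, 0, -0.618, 0], [0.373, 0.245, -0.24, 0, 0, -0.618, 0], [0.373, 0.245, -0.24, 0, 0, -0.618, 0], [0.373, 0.245, -0.24, 0, 0, -0.618, 0], [0.373, 0.245, -0.24, 0, 0, -0.618, 0], [0.373, 0.245, -0.24, 0, 0, -0.618, 0], [0.373, 0.245, -0.24, 0, 0, -0.618, 0]]}}

```text
time_s: 7.23
position: [0.4859, -0.0158, 0.15]
tcp_rot: [[-1.0, 0.012, -0.0], [0.012, 1.0, 0.001], [0.0, 0.001, -1.0]]
force: [-0.6, 0.7, -0.3]
opening: 0.004
grasp_force: 0.0
```

Call:
{"method": "move_arm", "body": {"increments": [[0, 0, 0, 0, 0, -0.337, 0], [0, 0, 0, 0, 0, -0.337, 0], [0, 0, 0, 0, 0, -0.337, 0], [0, 0, 0, 0, 0, -0.337, 0], [0, 0, 0, 0, 0, -0.337, 0], [0, 0, 0, 0, 0, -0.337, 0], [0, 0, 0, 0, 0, -0.337, 0], [0, 0, 0, 0, 0, -0.337, 0], [0, 0, 0, 0, 0, -0.337, 0], [0, 0, 0.233, 0, 0, -0.337, 0]]}}

```text
time_s: 8.07
position: [0.4928, -0.0142, 0.1132]
tcp_rot: [[-0.51, -0.86, 0.014], [-0.86, 0.51, -0.009], [0.0, -0.017, -1.0]]
force: [1.2, -0.4, -0.6]
opening: 0.009
grasp_force: 0.0
```

```bash
python3 - <<'E'
from h import *
np.set_printoptions(precision=4,suppress=True)
s=bot.read_state();p=s["position"];print(p,s["tcp_rot"][:,1])
a=np.deg2rad(JA);d=p[:2]-JO;print("jig",np.cos(a)*d[0]+np.sin(a)*d[1],-np.sin(a)*d[0]+np.cos(a)*d[1])
t=[]
for h in (36.5,30,24,18,12,8,5,3,1.5,0):
    r=np.deg2rad(h);x=-.019+np.cos(r)*.002-np.sin(r)*.094;y=-.058+np.sin(r)*.002+np.cos(r)*.094
    t.append((J(x-.019,y),.080,150))
go(s["tcp_rot"],p*[1,1,0]+[0,0,p[2]],t)
E
```

```text
[ 0.4928 -0.0142  0.1132] [-0.8602  0.5097 -0.0167]
jig -0.10972275859319155 0.023241484442975593
[ 0.0344 -0.0472  0.1114] wz -0.0036 rows 0.9
[ 0.0274 -0.082   0.112 ] wz -0.0036 rows 1.0
[ 0.0244 -0.1147  0.1126] wz -0.0036 rows 1.2
[ 0.0249 -0.1475  0.1131] wz -0.0036 rows 1.3
[ 0.0288 -0.1801  0.1137] wz -0.0036 rows 1.5
[ 0.0333 -0.2015  0.114 ] wz -0.0036 rows 1.7
[ 0.0376 -0.2173  0.1143] wz -0.0036 rows 1.8
[ 0.0409 -0.2277  0.1145] wz -0.0036 rows 1.9
[ 0.0437 -0.2354  0.1146] wz -0.0036 rows 1.9
[ 0.0466 -0.2431  0.1147] wz -0.0036 rows 2.0
```

Call:
{"method": "move_arm", "body": {"increments": [[0, 0, 0.08, 0, 0, 0, 0], [0, 0, 0.08, 0, 0, 0, 0], [0, 0, 0.08, 0, 0, 0, 0]]}}

```text
time_s: 8.32
position: [0.4859, -0.0133, 0.0834]
tcp_rot: [[-0.51, -0.86, -0.005], [-0.86, 0.51, -0.004], [0.006, 0.002, -1.0]]
force: [0.2, -0.3, 0.1]
opening: 0.005
grasp_force: 0.0
```

Call:
{"method": "move_arm", "body": {"increments": [[0.02, -0.07, 0.01, 0, 0, 0, 0], [0.018, -0.103, 0.01, 0, 0, 0, 0], [0.015, -0.136, 0.01, 0, 0, 0, 0], [0.016, -0.169, 0.01, 0, 0, 0, 0], [0.02, -0.201, 0.01, 0, 0, 0, 0], [0.024, -0.222, 0.01, 0, 0, 0, 0], [0.029, -0.238, 0.01, 0, 0, 0, 0], [0.032, -0.243, 0.01, 0, 0, 0, 0], [0.032, -0.243, 0.01, 0, 0, 0, 0]]}}

```text
time_s: 9.07
position: [0.5473, -0.0529, 0.0811]
tcp_rot: [[-0.52, -0.854, -0.005], [-0.854, 0.52, -0.024], [0.023, -0.009, -1.0]]
force: [0.1, 0.4, -0.4]
opening: 0.005
grasp_force: 0.0
```

```bash
python3 - <<'E'
from h import *
np.set_printoptions(precision=4,suppress=True)
s=bot.read_state();p=s["position"];print(p,s["tcp_rot"][:,1])
a=np.deg2rad(JA);d=p[:2]-JO;print("jig",np.cos(a)*d[0]+np.sin(a)*d[1],-np.sin(a)*d[0]+np.cos(a)*d[1])
for n in("top","scene"):
    c=viewer.capture(n);r=nets.find_in(n,"cheek_post");print(n,r[:2],"shut would be",proj(c,(*J(-.017,.036),.076)))
E
```

```text
[ 0.5473 -0.0529  0.0811] [-0.8542  0.5198 -0.0088]
jig -0.04540407765979127 0.041543167928382904
top [] shut would be [316.6173 178.9995]
scene [{'location': [290.2, 217.7], 'conf': 0.49}] shut would be [295.527  209.1788]
```

Call:
{"method": "move_arm", "body": {"increments": [[0.003, -0.008, 0, 0, 0, 0, 0], [0.006, -0.016, 0, 0, 0, 0, 0], [0.006, -0.016, 0, 0, 0, 0, 0]]}}

```text
time_s: 9.52
position: [0.5498, -0.0556, 0.0809]
tcp_rot: [[-0.521, -0.854, -0.007], [-0.853, 0.521, -0.025], [0.025, -0.007, -1.0]]
force: [-0.5, 0.0, 0.4]
opening: 0.006
grasp_force: 0.4
```

Call:
{"method": "move_arm", "body": {"increments": [[0.003, -0.008, 0, 0, 0, 0, 0], [0.003, -0.008, 0, 0, 0, 0, 0]]}}

```text
time_s: 9.68
position: [0.5515, -0.0573, 0.0808]
tcp_rot: [[-0.521, -0.853, -0.007], [-0.853, 0.521, -0.027], [0.026, -0.008, -1.0]]
force: [-1.5, 0.2, -0.3]
opening: 0.002
grasp_force: 0.5
```

Call:
{"method": "move_arm", "body": {"increments": [[0.003, -0.008, 0, 0, 0, 0, 0], [0.003, -0.008, 0, 0, 0, 0, 0]]}}

```text
time_s: 9.85
position: [0.5531, -0.0589, 0.0808]
tcp_rot: [[-0.522, -0.853, -0.008], [-0.853, 0.522, -0.027], [0.027, -0.008, -1.0]]
force: [-2.3, 0.9, -0.5]
opening: 0.006
grasp_force: 0.7
```

Call:
{"method": "move_arm", "body": {"increments": [[0.003, -0.008, 0, 0, 0, 0, 0], [0.003, -0.008, 0, 0, 0, 0, 0]]}}

```text
time_s: 10.02
position: [0.5532, -0.0591, 0.0808]
tcp_rot: [[-0.523, -0.852, -0.011], [-0.852, 0.523, -0.026], [0.028, -0.004, -1.0]]
force: [-3.9, 5.1, 2.7]
opening: 0.006
grasp_force: 2.7
```

Call:
{"method": "move_arm", "body": {"increments": [[0.003, -0.008, 0, 0, 0, 0, 0], [0.003, -0.008, 0, 0, 0, 0, 0]]}}

```text
time_s: 10.18
position: [0.5533, -0.0592, 0.0807]
tcp_rot: [[-0.524, -0.852, -0.015], [-0.851, 0.524, -0.024], [0.028, 0.0, -1.0]]
force: [-5.0, 8.0, 4.8]
opening: 0.0
grasp_force: 4.5
```

Call:
{"method": "move_arm", "body": {"increments": [[0.003, -0.008, 0, 0, 0, 0, 0], [0.003, -0.008, 0, 0, 0, 0, 0]]}}

```text
time_s: 10.35
position: [0.5534, -0.0593, 0.0807]
tcp_rot: [[-0.525, -0.851, -0.019], [-0.851, 0.525, -0.022], [0.029, 0.004, -1.0]]
force: [-7.0, 11.1, 7.5]
opening: 0.004
grasp_force: 6.3
```

Both hard stops have been reached. Next I'll retreat and go to the pin.

Call:
{"method": "move_arm", "body": {"increments": [[-0.04, 0.1, 0, 0, 0, 0, 0], [-0.04, 0.1, -0.1, 0, 0, 0, 0], [-0.04, 0.1, -0.4, 0, 0, 0, 1], [-0.04, 0.1, -0.4, 0, 0, 0, 1], [-0.04, 0.1, -0.4, 0, 0, 0, 1], [-0.04, 0.1, -0.4, 0, 0, 0, 1], [-0.04, 0.1, -0.4, 0, 0, 0, 1]]}}

```text
time_s: 10.93
position: [0.5404, -0.0344, 0.2008]
tcp_rot: [[-0.523, -0.852, -0.006], [-0.852, 0.523, -0.031], [0.029, -0.011, -1.0]]
force: [-0.6, 0.5, -1.0]
opening: 0.303
grasp_force: 0.0
```

```bash
cat >> h.py <<'E'
from scipy.spatial.transform import Rotation as Ro
def gs(targets,R=None,p=None):
    np.set_printoptions(precision=4,suppress=True)
    s=bot.read_state();R=s["tcp_rot"] if R is None else R;p=s["position"] if p is None else p
    print("at",p,"F",s["force"])
    for xy,z,phi in targets:
        d=R.T@(np.array([xy[0],xy[1],z])-p)/.3;w=Ro.from_matrix(R.T@Rd(phi)).as_rotvec()/np.pi
        print(d,w,"rows",round(max(np.linalg.norm(d)*.3/.0417,np.linalg.norm(w)*180/7.16),1))
E
python3 - <<'E'
from h import *
gs([((.4296,.1312),.2,90)])
for n in("top","scene"):
    c=viewer.capture(n);print(nets.find_in(n,"cheek_post")[:2],proj(c,(*J(-.017,.036),.082)),nets.find_in(n,"carriage_knob")[:2],proj(c,(*J(0,-.046),.08)))
    cv2.imwrite(f"pics/e_{n}.png",c["image"])
E
```

```text
at [ 0.5404 -0.0344  0.2008] F [-0.6192  0.532  -0.9534]
[-0.2768  0.6035 -0.0125] [-0.0081 -0.0066  0.3246] rows 8.2
[{'location': [322.7, 194.5], 'conf': 0.49}] [316.9507 178.6085] [{'location': [329.9, 185.6], 'conf': 0.69}, {'location': [293.0, 103.4], 'conf': 0.59}] [347.4322 204.6924]
[{'location': [295.8, 220.7], 'conf': 0.8}] [295.6594 206.5568] [{'location': [303.0, 237.6], 'conf': 0.59}] [301.6156 225.8201]
```

Call:
{"method": "move_arm", "body": {"increments": [[-0.277, 0.6035, -0.03, -0.008, -0.0066, 0.3246, 1], [-0.277, 0.6035, -0.03, -0.008, -0.0066, 0.3246, 1], [-0.277, 0.6035, -0.03, -0.008, -0.0066, 0.3246, 1], [-0.277, 0.6035, -0.03, -0.008, -0.0066, 0.3246, 1], [-0.277, 0.6035, -0.03, -0.008, -0.0066, 0.3246, 1], [-0.277, 0.6035, -0.03, -0.008, -0.0066, 0.3246, 1], [-0.277, 0.6035, -0.03, -0.008, -0.0066, 0.3246, 1], [-0.277, 0.6035, -0.03, -0.008, -0.0066, 0.3246, 1], [-0.277, 0.6035, -0.03, -0.008, -0.0066, 0.3246, 1], [-0.277, 0.6035, -0.03, -0.008, -0.0066, 0.3246, 1]]}}

```text
time_s: 12.07
position: [0.4289, 0.1317, 0.2046]
tcp_rot: [[-1.0, 0.0, -0.003], [0.0, 1.0, 0.0], [0.003, 0.0, -1.0]]
force: [0.1, -0.2, -0.8]
opening: 0.997
grasp_force: 0.0
```

```bash
python3 - <<'E'
from h import *
gs([((.4296,.1312),.111,90)])
a=viewer.capture("top");b=viewer.capture("scene")
f=lambda c,x,y,w,h,k:cv2.resize(c["image"][y:y+h,x:x+w],None,fx=k,fy=k,interpolation=cv2.INTER_CUBIC)
cv2.imwrite("pics/e1.png",np.vstack([np.hstack([f(a,280,140,100,75,4),f(b,240,195,100,75,4)]),np.hstack([f(a,170,205,100,75,4),f(b,140,140,100,75,4)])]))
E
```

```text
at [0.4289 0.1317 0.2046] F [ 0.1342 -0.2058 -0.8031]
[-0.0035 -0.0019  0.312 ] [ 0.0001 -0.0011 -0.0001] rows 2.2
```

View pics/e1.png

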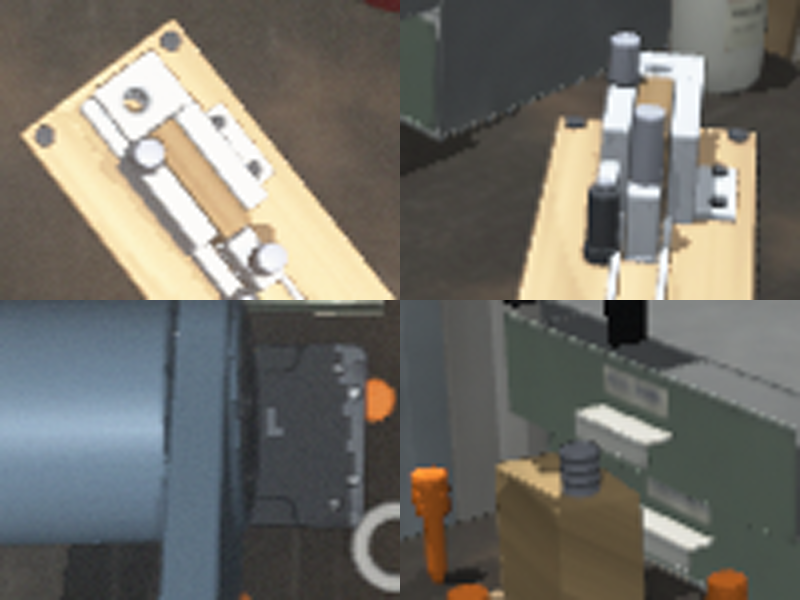

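The carriage is home and the cheek is shut, with the post at (150,153), the knob at (267,257) and the eye at (137,100) in the top crop. The grooved grey pin is still upright in the stand at (580,470). I'll descend and grip it.

Call:
{"method": "move_arm", "body": {"increments": [[-0.003, -0.002, 0.2, 0, -0.001, 0, 1], [-0.003, -0.002, 0.26, 0, -0.001, 0, 1], [-0.003, -0.002, 0.3, 0, -0.001, 0, 1], [-0.003, -0.002, 0.312, 0, -0.001, 0, 1], [-0.003, -0.002, 0.312, 0, -0.001, 0, 0.4], [-0.003, -0.002, 0.312, 0, -0.001, 0, 0.2], [-0.003, -0.002, 0.312, 0, -0.001, 0, 0], [-0.003, -0.002, 0.312, 0, -0.001, 0, 0], [-0.003, -0.002, 0.312, 0, -0.001, 0, 0], [-0.003, -0.002, 0.312, 0, -0.001, 0, 0]]}}

```text
time_s: 13.0
position: [0.4304, 0.1312, 0.1124]
tcp_rot: [[-1.0, -0.0, 0.003], [-0.0, 1.0, 0.001], [-0.003, 0.001, -1.0]]
force: [-0.1, -0.3, 0.2]
opening: 0.63
grasp_force: 0.0
```

Call:
{"method": "move_arm", "body": {"increments": [[0, 0, 0, 0, 0, 0, 0], [0, 0, 0, 0, 0, 0, 0], [0, 0, 0, 0, 0, 0, 0]]}}

```text
time_s: 13.25
position: [0.43, 0.1311, 0.1118]
tcp_rot: [[-1.0, 0.0, 0.001], [0.0, 1.0, 0.0], [-0.001, 0.0, -1.0]]
force: [0.0, -0.9, -0.0]
opening: 0.4
grasp_force: 0.0
```

Call:
{"method": "move_arm", "body": {"increments": [[0, 0, 0, 0, 0, 0, 0], [0, 0, 0, 0, 0, 0, 0], [0, 0, 0, 0, 0, 0, 0], [0, 0, 0, 0, 0, 0, 0], [0, 0, 0, 0, 0, 0, 0]]}}

```text
time_s: 13.67
position: [0.43, 0.1316, 0.1117]
tcp_rot: [[-1.0, 0.001, 0.001], [0.001, 1.0, 0.001], [-0.001, 0.001, -1.0]]
force: [0.3, 5.1, 1.8]
opening: 0.241
grasp_force: 30.0
```

Call:
{"method": "move_arm", "body": {"increments": [[0, 0, -0.05, 0, 0, 0, 0], [0, 0, -0.12, 0, 0, 0, 0], [0, 0, -0.2, 0, 0, 0, 0], [0, 0, -0.3, 0, 0, 0, 0], [0, 0, -0.4, 0, 0, 0, 0], [0, 0, -0.45, 0, 0, 0, 0], [0, 0, -0.45, 0, 0, 0, 0]]}}

```text
time_s: 14.25
position: [0.4319, 0.1307, 0.2496]
tcp_rot: [[-1.0, -0.0, 0.009], [-0.0, 1.0, -0.0], [-0.009, -0.0, -1.0]]
force: [1.4, 0.3, -1.8]
opening: 0.246
grasp_force: 30.0
```

```bash
python3 - <<'E'
from h import *
E0=np.array([.5938,-.0741])
gs([(E0,.246,140),(E0,.165,140)])
a=viewer.capture("top");b=viewer.capture("scene")
for n in("scene","top"):print([(x["location"],x["conf"]) for x in nets.find_in(n,"pin")][:4])
p=bot.read_state()["position"]
for c in(a,b):print([proj(c,(p[0],p[1],p[2]-.0157+z)) for z in(.013,-.046)])
cv2.imwrite("pics/f1.png",cv2.resize(b["image"][60:210,120:280],None,fx=4,fy=4,interpolation=cv2.INTER_CUBIC))
E
```

```text
at [0.4319 0.1307 0.2496] F [ 1.363   0.3136 -1.8054]
[-0.5392 -0.6828  0.0171] [-0.0013  0.0026 -0.2776] rows 7.0
[-0.5369 -0.6827  0.287 ] [-0.0013  0.0026 -0.2776] rows 7.0
[([221.8, 218.5], 0.74), ([182.4, 135.0], 0.54), ([148.3, 192.2], 0.48), ([154.5, 223.2], 0.47)]
[([265.5, 232.0], 0.52)]
[array([206.8153, 238.2991]), array([210.362 , 238.7171])]
[array([181.5307, 122.1848]), array([182.8593, 149.3255])]
```

View pics/f1.png

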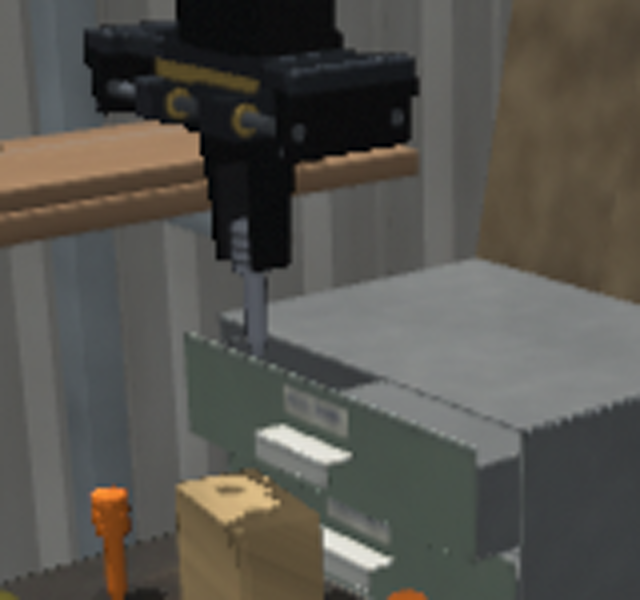

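The pin is held upright with its tip at about crop (257,352), which matches the prediction within 1 px. I'll move it over the eye.

Call:
{"method": "move_arm", "body": {"increments": [[-0.539, -0.683, 0.017, -0.0013, 0.0026, -0.2776, 0], [-0.539, -0.683, 0.017, -0.0013, 0.0026, -0.2776, 0], [-0.539, -0.683, 0.017, -0.0013, 0.0026, -0.2776, 0], [-0.539, -0.683, 0.017, -0.0013, 0.0026, -0.2776, 0], [-0.539, -0.683, 0.017, -0.0013, 0.0026, -0.2776, 0], [-0.539, -0.683, 0.017, -0.0013, 0.0026, -0.2776, 0], [-0.539, -0.683, 0.017, -0.0013, 0.0026, -0.2776, 0], [-0.539, -0.683, 0.017, -0.0013, 0.0026, -0.2776, 0], [-0.539, -0.683, 0.15, -0.0013, 0.0026, -0.2776, 0], [-0.539, -0.683, 0.15, -0.0013, 0.0026, -0.2776, 0]]}}

```text
time_s: 15.28
position: [0.5861, -0.0723, 0.1942]
tcp_rot: [[-0.645, -0.764, -0.023], [-0.764, 0.645, 0.006], [0.011, 0.022, -1.0]]
force: [-2.8, 0.9, -2.8]
opening: 0.246
grasp_force: 30.0
```

```bash
python3 - <<'E'
from h import *
E0=np.array([.5938,-.0741])
gs([(E0,.160,140),(E0,.125,140)])
E
```

```text
at [ 0.5861 -0.0723  0.1942] F [-2.8106  0.9471 -2.8   ]
[-0.0133 -0.026   0.1134] [ 0.0069 -0.0034 -0.0008] rows 0.8
[-0.0145 -0.0285  0.2301] [ 0.0069 -0.0034 -0.0008] rows 1.7
```

Call:
{"method": "move_arm", "body": {"increments": [[0, 0, 0.04, 0, 0, 0, 0], [0, 0, 0.04, 0, 0, 0, 0], [0, 0, 0.04, 0, 0, 0, 0]]}}

```text
time_s: 15.53
position: [0.5899, -0.0727, 0.1889]
tcp_rot: [[-0.643, -0.766, -0.012], [-0.766, 0.643, 0.002], [0.006, 0.01, -1.0]]
force: [-0.9, 0.1, -1.1]
opening: 0.245
grasp_force: 30.0
```

```bash
python3 - <<'E'
from h import *
E0=np.array([.5938,-.0741])
gs([(E0,.150,140),(E0,.117,140)])
p=bot.read_state()["position"]
b=viewer.capture("scene");a=viewer.capture("top")
for c in (a,b):print(proj(c,(p[0],p[1],p[2]-.0617)),proj(c,(*E0,.06)))
f=lambda c,x,y,w,h,k:cv2.resize(c["image"][y:y+h,x:x+w],None,fx=k,fy=k,interpolation=cv2.INTER_CUBIC)
cv2.imwrite("pics/g1.png",f(b,250,150,100,100,5))
E
```

```text
at [ 0.5899 -0.0727  0.1889] F [-0.8819  0.0897 -1.1488]
[-0.0057 -0.0143  0.1294] [ 0.0033 -0.0019 -0.0001] rows 0.9
[-0.0064 -0.0154  0.2394] [ 0.0033 -0.0019 -0.0001] rows 1.7
[316.8842 161.1143] [313.8833 164.7625]
[304.1027 182.1629] [304.1516 211.0042]
```

View pics/g1.png

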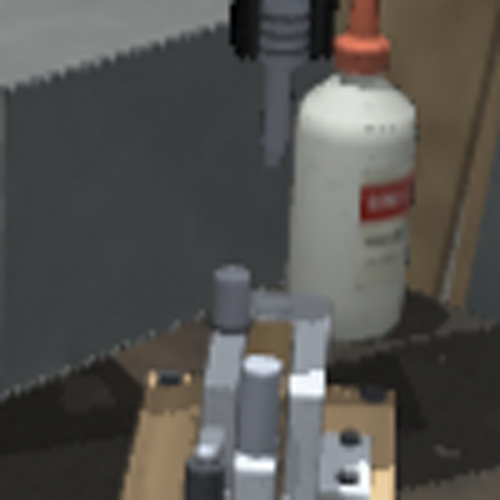

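The pin tip is at (304.3,182.5), where predicted, and lines up in column with the eye at (304.1,211). I'll lower it.

Call:
{"method": "move_arm", "body": {"increments": [[-0.003, -0.008, 0.1, 0.0015, -0.001, 0, 0], [-0.003, -0.008, 0.16, 0.0015, -0.001, 0, 0], [-0.003, -0.008, 0.17, 0.0015, -0.001, 0, 0], [-0.003, -0.008, 0.17, 0.0015, -0.001, 0, 0]]}}

```text
time_s: 15.97
position: [0.5928, -0.0742, 0.1384]
tcp_rot: [[-0.643, -0.766, -0.004], [-0.766, 0.643, 0.001], [0.002, 0.004, -1.0]]
force: [-0.4, -0.3, -1.3]
opening: 0.241
grasp_force: 30.0
```

```bash
python3 - <<'E'
from h import *
E0=np.array([.5938,-.0741])
gs([(E0,.130,140),(E0,.105,140)])
E
```

```text
at [ 0.5928 -0.0742  0.1384] F [-0.4161 -0.2752 -1.3457]
[-0.0026 -0.0024  0.028 ] [ 0.0012 -0.0007 -0.0002] rows 0.2
[-0.0028 -0.0027  0.1113] [ 0.0012 -0.0007 -0.0002] rows 0.8
```

Call:
{"method": "move_arm", "body": {"increments": [[-0.002, -0.002, 0.02, 0.0005, -0.0003, 0, 0], [-0.002, -0.002, 0.04, 0.0005, -0.0003, 0, 0], [-0.002, -0.002, 0.055, 0.0005, -0.0003, 0, 0], [-0.002, -0.002, 0.07, 0.0005, -0.0003, 0, 0], [-0.002, -0.002, 0.07, 0.0005, -0.0003, 0, 0]]}}

```text
time_s: 16.38
position: [0.5937, -0.0744, 0.117]
tcp_rot: [[-0.643, -0.766, -0.002], [-0.766, 0.643, 0.0], [0.001, 0.001, -1.0]]
force: [-0.2, 0.2, -1.0]
opening: 0.244
grasp_force: 30.0
```

Call:
{"method": "move_arm", "body": {"increments": [[0, 0, 0.01, 0, 0, 0, 0], [0, 0, 0.02, 0, 0, 0, 0], [0, 0, 0.03, 0, 0, 0, 0], [0, 0, 0.03, 0, 0, 0, 0]]}}

```text
time_s: 16.72
position: [0.5939, -0.0744, 0.108]
tcp_rot: [[-0.643, -0.766, -0.001], [-0.766, 0.643, 0.0], [0.0, 0.001, -1.0]]
force: [0.7, 0.7, -1.7]
opening: 0.244
grasp_force: 30.0
```

Call:
{"method": "move_arm", "body": {"increments": [[0, 0, 0.01, 0, 0, 0, 0], [0, 0, 0.02, 0, 0, 0, 0], [0, 0, 0.025, 0, 0, 0, 0], [0, 0, 0.025, 0, 0, 0, 0]]}}

```text
time_s: 17.05
position: [0.5941, -0.0744, 0.1007]
tcp_rot: [[-0.643, -0.766, -0.001], [-0.766, 0.643, 0.0], [0.0, 0.001, -1.0]]
force: [0.1, 1.2, -1.9]
opening: 0.245
grasp_force: 30.0
```

Call:
{"method": "move_arm", "body": {"increments": [[0, 0, 0.01, 0, 0, 0, 0], [0, 0, 0.02, 0, 0, 0, 0], [0, 0, 0.025, 0, 0, 0, 0], [0, 0, 0.025, 0, 0, 0, 0]]}}

```text
time_s: 17.38
position: [0.5941, -0.0744, 0.0932]
tcp_rot: [[-0.643, -0.766, -0.001], [-0.766, 0.643, 0.0], [0.0, 0.001, -1.0]]
force: [-0.9, 0.9, -1.6]
opening: 0.244
grasp_force: 30.0
```

Call:
{"method": "move_arm", "body": {"increments": [[0, 0, 0.01, 0, 0, 0, 0], [0, 0, 0.02, 0, 0, 0, 0], [0, 0, 0.03, 0, 0, 0, 0], [0, 0, 0.03, 0, 0, 0, 0]]}}

```text
time_s: 17.72
position: [0.594, -0.0744, 0.084]
tcp_rot: [[-0.643, -0.766, -0.001], [-0.766, 0.643, 0.0], [0.0, 0.001, -1.0]]
force: [-0.5, 2.0, -1.3]
opening: 0.243
grasp_force: 30.0
```

Call:
{"method": "move_arm", "body": {"increments": [[0, 0, 0.01, 0, 0, 0, 0], [0, 0, 0.018, 0, 0, 0, 0], [0, 0, 0.022, 0, 0, 0, 0], [0, 0, 0.022, 0, 0, 0, 0]]}}

```text
time_s: 18.05
position: [0.5941, -0.0744, 0.0777]
tcp_rot: [[-0.643, -0.766, -0.001], [-0.766, 0.643, 0.0], [0.0, 0.001, -1.0]]
force: [1.0, 2.2, -1.5]
opening: 0.244
grasp_force: 30.0
```

Call:
{"method": "move_arm", "body": {"increments": [[0, 0, 0.004, 0, 0, 0, 0], [0, 0, 0.006, 0, 0, 0, 0], [0, 0, 0.006, 0, 0, 0, 0]]}}

```text
time_s: 18.3
position: [0.5942, -0.0745, 0.0762]
tcp_rot: [[-0.643, -0.766, -0.0], [-0.766, 0.643, 0.0], [0.0, 0.0, -1.0]]
force: [0.9, 3.1, -0.6]
opening: 0.244
grasp_force: 30.0
```

Call:
{"method": "move_arm", "body": {"increments": [[0, 0, 0.004, 0, 0, 0, 0], [0, 0, 0.006, 0, 0, 0, 0], [0, 0, 0.006, 0, 0, 0, 0]]}}

```text
time_s: 18.55
position: [0.5943, -0.0744, 0.0757]
tcp_rot: [[-0.643, -0.766, 0.0], [-0.766, 0.643, -0.0], [0.0, -0.0, -1.0]]
force: [-0.8, 3.4, 7.8]
opening: 0.242
grasp_force: 30.1
```

Seated at the expected height (TCP z 0.0757, 7.8 N upward). I'll let go and lift.

Call:
{"method": "move_arm", "body": {"increments": [[0, 0, -0.003, 0, 0, 0, 0.6], [0, 0, -0.003, 0, 0, 0, 0.6], [0, 0, -0.003, 0, 0, 0, 0.6], [0, 0, -0.003, 0, 0, 0, 0.6], [0, 0, -0.003, 0, 0, 0, 0.6], [0, 0, -0.06, 0, 0, 0, 0.6], [0, 0, -0.16, 0, 0, 0, 0.6], [0, 0, -0.28, 0, 0, 0, 1], [0, 0, -0.33, 0, 0, 0, 1], [0, 0, -0.33, 0, 0, 0, 1]]}}

```text
time_s: 19.38
position: [0.5972, -0.0757, 0.1778]
tcp_rot: [[-0.643, -0.766, 0.009], [-0.766, 0.643, -0.003], [-0.003, -0.009, -1.0]]
force: [0.4, 0.2, -0.2]
opening: 0.745
grasp_force: 0.0
```

```bash
python3 - <<'E'
from h import *
a=viewer.capture("top");b=viewer.capture("scene")
C=J(0,.004)+[.0008,0];print(C)
gs([(C,.174,128.74),(C,.053,128.74)])
f=lambda c,x,y,w,h,k:cv2.resize(c["image"][y:y+h,x:x+w],None,fx=k,fy=k,interpolation=cv2.INTER_CUBIC)
cv2.imwrite("pics/k1.png",np.hstack([f(a,280,140,100,100,4),f(b,240,185,100,100,4)]))
E
```

```text
[ 0.54721997 -0.11179685]
at [ 0.5943 -0.0748  0.1739] F [ 0.4364 -0.0105 -0.7813]
[ 0.1955  0.0408 -0.0005] [-0.0003 -0.      0.0623] rows 1.6
[0.1954 0.0412 0.4028] [-0.0003 -0.      0.0623] rows 3.2
```

View pics/k1.png

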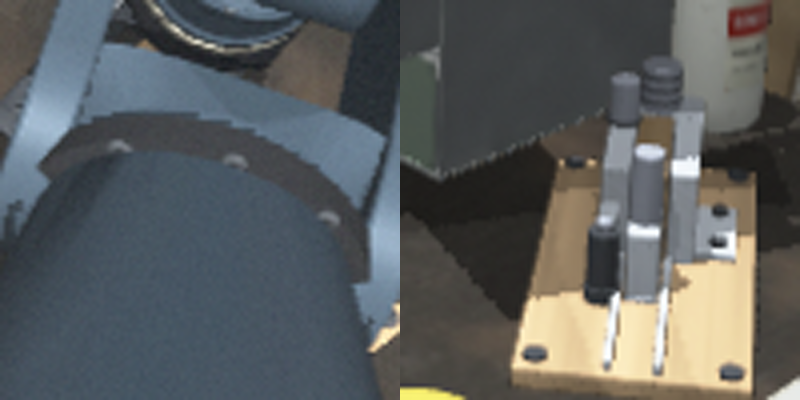

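The scene crop shows the pin head (662,82) seated on the top eye with the cheek shut. Now I'll position for the pinch.

Call:
{"method": "move_arm", "body": {"increments": [[0.1955, 0.041, 0, 0, 0, 0.0623, 1], [0.1955, 0.041, 0, 0, 0, 0.0623, 1], [0.1955, 0.041, 0, 0, 0, 0.0623, 1], [0.1955, 0.041, 0, 0, 0, 0.0623, 1], [0.1955, 0.041, 0.1, 0, 0, 0.0623, 1], [0.1955, 0.041, 0.1, 0, 0, 0.0623, 1], [0.1955, 0.041, 0.1, 0, 0, 0.0623, 1]]}}

```text
time_s: 20.07
position: [0.5463, -0.1105, 0.1416]
tcp_rot: [[-0.779, -0.627, -0.005], [-0.627, 0.779, 0.002], [0.003, 0.005, -1.0]]
force: [0.7, 0.2, 0.0]
opening: 1.002
grasp_force: 0.0
```

```bash
python3 - <<'E'
from h import *
C=J(0,.004)+[.0008,0]
gs([(C,.1,128.74),(C,.053,128.74)])
print(bot.read_state()["opening"])
E
```

```text
at [ 0.5463 -0.1105  0.1416] F [0.7095 0.2036 0.046 ]
[-0.0001 -0.006   0.1388] [ 0.0014 -0.0008  0.0005] rows 1.0
[-0.0005 -0.0067  0.2955] [ 0.0014 -0.0008  0.0005] rows 2.1
1.0017145786147206
```

Call:
{"method": "move_arm", "body": {"increments": [[0, -0.004, 0.06, 0.0005, -0.0003, 0, 1], [0, -0.004, 0.12, 0.0005, -0.0003, 0, 1], [0, -0.004, 0.18, 0.0005, -0.0003, 0, 1], [0, -0.004, 0.24, 0.0005, -0.0003, 0, 1], [0, -0.004, 0.29, 0.0005, -0.0003, 0, 1], [0, -0.004, 0.29, 0.0005, -0.0003, 0, 1], [0, -0.004, 0.29, 0.0005, -0.0003, 0, 1]]}}

```text
time_s: 20.65
position: [0.5482, -0.1121, 0.0565]
tcp_rot: [[-0.779, -0.627, 0.001], [-0.627, 0.779, -0.001], [-0.0, -0.001, -1.0]]
force: [0.3, -0.2, 0.1]
opening: 0.995
grasp_force: 0.0
```

```bash
python3 - <<'E'
from h import *
C=J(0,.004)+[.0008,0]
gs([(C,.053,128.74)])
E
```

```text
at [ 0.5482 -0.1121  0.0565] F [ 0.2937 -0.1749  0.1266]
[0.0019 0.003  0.0116] [-0.0003  0.0001  0.0004] rows 0.1
```

Call:
{"method": "move_arm", "body": {"increments": [[0, 0.002, 0.012, 0, 0, 0, 0.75], [0, 0.002, 0.012, 0, 0, 0, 0.65], [0, 0.002, 0.012, 0, 0, 0, 0.6], [0, 0.002, 0.012, 0, 0, 0, 0.6], [0, 0.002, 0.012, 0, 0, 0, 0.6], [0, 0.002, 0.012, 0, 0, 0, 0.6]]}}

```text
time_s: 21.15
position: [0.5477, -0.1122, 0.0533]
tcp_rot: [[-0.78, -0.626, 0.002], [-0.626, 0.78, -0.001], [-0.001, -0.002, -1.0]]
force: [0.3, -0.6, 0.8]
opening: 0.647
grasp_force: 0.0
```

Call:
{"method": "move_arm", "body": {"increments": [[0, 0, 0, 0, 0, 0, 0.5], [0, 0, 0, 0, 0, 0, 0.5], [0, 0, 0, 0, 0, 0, 0.5], [0, 0, 0, 0, 0, 0, 0.5]]}}

```text
time_s: 21.48
position: [0.5466, -0.1113, 0.0529]
tcp_rot: [[-0.78, -0.625, -0.0], [-0.625, 0.78, 0.001], [-0.0, 0.001, -1.0]]
force: [-2.0, 3.5, 2.9]
opening: 0.547
grasp_force: 30.0
```

Call:
{"method": "move_arm", "body": {"increments": [[0, 0.002, 0, 0, 0, 0, 0.3], [0, 0.002, 0, 0, 0, 0, 0], [0, 0.002, 0, 0, 0, 0, 0], [0, 0.002, 0, 0, 0, 0, 0], [0, 0.002, 0, 0, 0, 0, 0], [0, 0.002, 0, 0, 0, 0, 0]]}}

```text
time_s: 21.98
position: [0.5466, -0.1113, 0.0529]
tcp_rot: [[-0.78, -0.626, 0.0], [-0.626, 0.78, -0.0], [-0.0, -0.0, -1.0]]
force: [-1.9, 2.2, 5.0]
opening: 0.546
grasp_force: 30.0
```

```bash
python3 - <<'E'
from h import *
s=bot.read_state();print(s["force"],s["opening"],s["grasp_force"],s["position"])
b=viewer.capture("scene")
cv2.imwrite("pics/z1.png",cv2.resize(b["image"][165:295,140:340],None,fx=4,fy=4,interpolation=cv2.INTER_CUBIC))
E
```

```text
[-1.92135155  2.15924745  4.97853777] 0.5456819688453532 30.008975537493825 [ 0.54662619 -0.1112636   0.05289117]
```

View pics/z1.png

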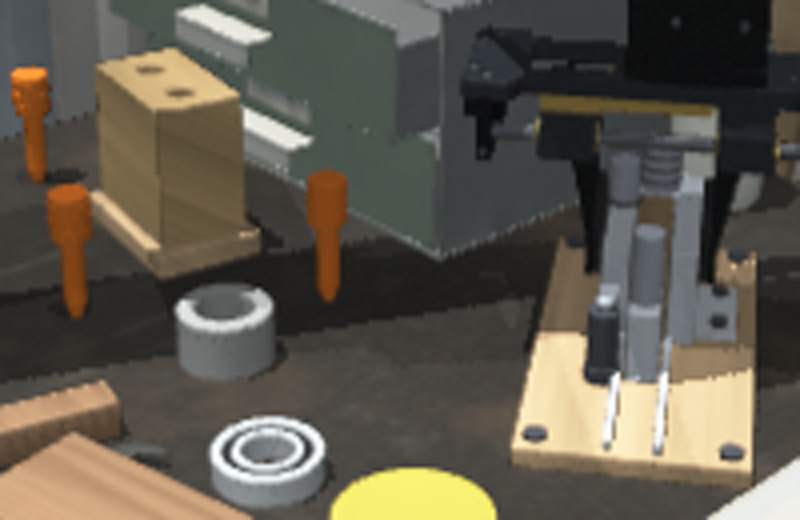

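The fingers clamp both cheeks from outside, at (590,220) and (720,220). The pin is in the eyes at (660,170), and the collar and the look-alike pins are undisturbed. I'm handing in now.

```bash
python3 -c "
from rig import workorder
print(workorder.hand_in())"
```

```text
the job is handed in; nothing more can be done
None
```

The job is handed in: the carriage is home, the cheek is shut, the pin is seated in the eyes, and the gripper is still squeezing the cheeks together at 30 N (about 22 s used); no result came back.

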